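# Set and clamp the depth stop on a headlamp projector

### The arm

A 7-joint arm with a two-finger parallel gripper is mounted at the origin on the work surface. World frame = base frame: x ahead of the robot, y to its left, z up, the work surface at z = 0. Lengths are in mm, angles in rad, forces in N, time in s.
With the tool pointing down it reaches from about 400 to 925 mm from the base axis. Payload 4.1 kg.
Tool frame: the origin (TCP) lies midway between the tips of the shut fingers; the grasp point (between the pads) lies 19 mm behind it (ctrl.hold_point_z is the distance from the TCP to the grasp point, in mm); z points along the fingers, y is the direction in which the jaws open and shut (so a half turn about z gives the same grasp; the last joint's range is limited). The gripper opens to 85 mm and grips with 20 to 120 N. Pads are 22 mm wide; open, the fingers measure 114 mm over their backs; the gripper's body (76 mm by 85 mm) begins 54 mm behind the grasp point. The pads swing forward as they close: fully open they stand 13 mm farther back than shut.
Start: joints at [1.229, 0.398, 0.045, 1.537, -0.019, 1.207, -0.051], TCP at [156.309, -630.96, 231.347] pointing down, gripper open.
Joint ranges: [-2.82, 2.82], [-0.49, 2.23], [-1.37, 1.46], [0, 2.46], [-1.36, 4.5], [0.23, 2], [-2.94, 2.94]. Speed limits (rad/s): [2.57, 2.57, 3.14, 3.14, 3.14, 3.14, 3.14].

### API

Orientations are given as a unit quaternion [x, y, z, w].
In Python, from plant import sensors, eyes, finish_job, ctrl gives the robot as it stands. The module is installed in compiled form; this text tells all that it offers.
- The arm moves only by the tool step_arm, never from a script. Its argument "series" is a list of rows, each a list of 3 entries, a list of its own where there are three numbers: the shift along the tool's x, y, z as a fraction of full scale, then the turn, a rotation vector about the tool's x, y, z as a fraction of full scale, then the closure, from 0 (fully open) to 1 (shut). A call has 1 to 5 rows; each row is the pose to reach, as a shift and turn from the pose commanded when the call began, along the tool's axes at that moment, turning the shorter way round; what a row does not reach only later rows make up. Full scale, the value 1, is 15 cm for a shift and pi rad for a turn. A row lasts 1/10 s, in which the tool goes at most 50 mm and 8.59 degrees, less where a joint would pass 70% of its speed; a pose out of reach is approached as far as the arm can. A call with a number of a shift or a turn outside -1 to 1 is refused whole. A call with a gripper value outside its range is refused whole. The fingers move at their own pace and stop on an object; the grip force is fixed at half the most. Time passes only in rows, so rows that repeat a pose let the fingers close. It gives the time, the measured TCP pose, the force and the opening at its end, in the units of the state.
- sensors.observe(): the state, without advancing time (a new reading comes with each control period).
- eyes.get_image(name): name is "scene" or "side" or "wrist"; returns (picture, depth): 400x640x3 uint8, red, green, blue; 400x640 float32, mm along the optical axis (not along the pixel's ray), 0 where there is no reading.
- eyes.camera_params(name): a dict with "fx", "fy", "cx", "cy" (pixels), "xyz" and "attitude" of the camera in the world. Camera axes: x right, y down, z forward; pixel columns grow to the right and rows downward; lengths in mm; the calibration is good to about 2 mm. A picture is of the moment at which its call begins: read the wrist's pose just before it. camera_params takes no time and is no camera call; for the wrist camera it gives the pose at the moment of the call.
- finish_job(): hands the job in, once; it reports no verdict.
Trained networks look in the newest picture that a camera, given by its name, has taken for a name from the list of things; names that differ only in an ending like _2 or _b are one class to them, and where a whole thing is asked for, a point or a joint stands for the part that bears it (a point fixed in the world has none). Each returns a list of dicts, best first, with "p" (0 to 1); they miss things now and then, are a little off and sometimes report something else, mostly with a low value. They report only what shows in the picture. A call takes as long as a camera call.
- eyes.masks_of(camera, target): "pixels" (400x640 bool, what is visible of it).
- eyes.landmark_of(camera, target): "position" ([x, y, z] in mm, in the coordinates of the camera as it stood for that picture, good to about 4 mm: a listed point, or the origin of a listed thing).
The state is a dict: "time": time; "joint_positions": joint angles; "joint_vel": joint speeds; "tau": joint torques, N m; "ee_pos": TCP position; "tool_rot": TCP orientation; "contact_force": force on the tool from outside, world axes, zero at the start; "moment": the same for the moment, N m; "gripper_width": opening from 0.0 (shut) to 1.0 (fully open).
Only numpy, scipy, OpenCV 4.12 (cv2) and the standard library are available. Lean on these libraries where they do the work, as an engineer would, in place of code of your own. Each camera call takes 0.05 s, during which the arm holds its last target.

### The job

On the blue stand, gently lower the depth stop until its rubber foot rests on the glass lens of the headlamp projector, never pressing on the lens with more than about 20 N. Then swing the red-gripped clamp lever all the way round to its end so that the stop is locked there, and let go, with the foot still touching the lens. Do not shift the projector or disturb the other things on the bench.

Things in the scene. Friction and masses are not known exactly. Their poses are not given: they have to be found in the camera images.
- stand: fixed blue depth-stop stand: base plate 160 x 220 x 15 mm, steel column (32 mm thick, top at 193 mm) at local (0, +88 mm), and from it a horizontal blue arm 44 mm wide, 150 to 180 mm above the bench, reaching to local y = -38 mm. Origin: on the bench, on the vertical axis of the stop rod; z up; the column lies on the +y side. A 10 mm thick nest with four lugs on the base plate holds the projector under the rod
- stop: the depth stop: a vertical 12 mm steel rod sliding straight up and down through the arm, 62 mm of travel. Origin: centre of the underside of its 20 mm rubber foot. z up. On top is a black knob, 32 mm in diameter, from 115 to 140 mm above the origin (red dot on top). It weighs about 0.3 kg (0.2 to 0.4) and slides against a friction of about 8 N, so it stays where it is left when the clamp is open; pushing it down takes about 4 to 6 N before the foot meets anything
- projector: the loose headlamp projector module, about 0.5 kg, 72 mm in diameter, standing upright in the nest under the stop. Origin: centre of its underside; z up. Its glass lens is carried in a stiff focusing barrel set differently on each lamp: the flat crown of the lens (20 mm wide) lies anywhere from 60 to 70 mm above the origin. It is rigid when pressed from above
- clamp (a joint): angle of the clamp lever, rad: 0 is open (the lever points to the stand's -x), growing counter-clockwise seen from above to its end stop at 1.4 (the lever nearly points to the stand's -y), where it is fully locked. Turning is stiff and stiffens on the way: about 4 N at the grip at first, about 7 N at the end. It stays where it is left
- clamp_grip (a point): on the upright red grip at the end of the clamp lever: a cylinder 16 mm in diameter from 190 to 232 mm above the bench, standing on the lever's flat bar (8 mm thick, top at 190 mm). The point is on its axis at 212 mm; it moves on a circle of 85 mm radius about clamp_axis
- clamp_axis (a point): on the vertical turning axis of the clamp lever, 18.7 mm to the stand's -y side of the stop rod, given at 212 mm above the bench
- tape: bystander: black roll of tape, 68 mm in diameter, 18 mm high, lying flat near the stand. Origin: centre of its underside
- screwdriver: bystander: yellow screwdriver, 170 mm long, lying on the robot's side of the stand
- pliers: bystander: yellow-handled pliers lying flat, about 165 mm long, 14 mm high
- blowgun: bystander: green and black air blow gun lying on the bench, 170 mm long, 34 mm high
- headlamp: bystander: car headlamp, 200 x 300 mm, 125 mm high, on the robot's right
- bulb_box: bystander: white carton 60 x 60 mm, 110 mm high, on the robot's left
- spare_lens: bystander: loose spare glass lens, 60 mm in diameter, 18 mm high, beside the stand

How it is judged (in metres and radians):
On the way, in this order (a step that is already met when the one before it is completed fails the run):
1. the stop's foot rests on the projector's lens while the clamp is still open (contact force between stop and projector above 0.5 N and value of joint clamp below 0.8 rad), for 0.2 s.
2. the clamp lever is swung fully round (past 1.25 of 1.4 rad) (value of joint clamp above 1.25 rad), for 0.2 s.
At the end, for the whole second after the job is handed in: the clamp lever is past 1.25 rad (its end stop is at 1.4), the foot of the stop still touches the projector (contact force over 0.2 N) and is at rest, and the projector stands upright (within 0.05 rad) within 5 mm of where it was (contact force between stop and projector above 0.2 N and value of joint clamp above 1.25 rad and distance of projector from where it was at the start of the episode below 0.005 m and angle between projector's own z axis and vertical below 0.05 rad and linear speed of stop below 0.005 m/s).
It fails at once if the foot presses on the projector with more than 20 N (contact force between stop and projector above 20 N).
It fails at once if the projector is shifted by more than 8 mm (distance of projector from where it was at the start of the episode above 0.008 m).
It fails at once if another thing on the bench is moved by more than 20 mm (distance of any of tape, screwdriver, pliers, blowgun, headlamp, bulb_box, spare_lens from where it was at the start of the episode above 0.02 m).
It also fails if it takes over 61 s, if anything falls off the work surface, if the arm or the gripper's body presses on something with over 40 N, if the wrist force passes 120 N, or if a joint passes its speed limit or range.

## Working session

There is one attempt and no reset: what is moved stays moved. The work goes in short steps, Python scripts to look and compute and a tool call to move; the robot and the scene stay as the last step left them, time stands still between calls to the robot, and variables do not carry over. Pictures are saved under pics/ and viewed, and the job is handed in when it is done.

Besides the shell and the picture viewer there is one more tool, called after "Request:" by a JSON object that holds its "fn" and its "kwargs", one argument or row to a line. step_arm: Moves the arm, as the interface text tells. Its arguments: {"type":"object","properties":{"series":{"type":"array","items":{"type":"array"}}},"required":["series"]}

```bash
mkdir -p pics
cat > h.py <<'E'
import numpy as np, cv2
from scipy.spatial.transform import Rotation as R
from plant import sensors, eyes, finish_job, ctrl
def cam(n):
    p=eyes.camera_params(n); return p
def tow(p,q): 
    a=np.array(p['attitude']); 
    M=R.from_quat(a).as_matrix() if a.size==4 else a.reshape(3,3)
    return M@np.array(q)+np.array(p['xyz'])
def pix(p,d,u,v):
    z=d[v,u]; return tow(p,[(u-p['cx'])/p['fx']*z,(v-p['cy'])/p['fy']*z,z])
def save(n,f):
    im,d=eyes.get_image(n); cv2.imwrite('pics/'+f,im[:,:,::-1]); np.save('pics/'+f[:-4]+'.npy',d); return im,d
E
python3 - <<'E'
from h import *
s=sensors.observe(); print({k:np.round(v,3) for k,v in s.items()}, ctrl.hold_point_z)
for n in ['scene','side','wrist']:
    p=cam(n); print(n,p); save(n,n+'0.png')
    for t in ['stand','stop','projector','clamp_grip','clamp_axis']:
        for r in eyes.landmark_of(n,t)[:2]: print(t,round(r['p'],2),np.round(tow(p,r['position']),1))
E
```

```text
{'time': np.float64(0.0), 'joint_positions': array([ 1.229,  0.399,  0.045,  1.538, -0.019,  1.207, -0.051]), 'joint_vel': array([ 0.001,  0.   ,  0.001, -0.   ,  0.   ,  0.001, -0.001]), 'tau': array([-0.0000e+00, -4.7513e+01,  1.3650e+00, -2.5422e+01,  1.2000e-02,
        9.0000e-03,  0.0000e+00]), 'ee_pos': array([ 156.166, -630.297,  230.243]), 'tool_rot': array([ 0.993,  0.121, -0.   , -0.001]), 'contact_force': array([-0.132,  0.275,  0.255]), 'moment': array([0.045, 0.056, 0.043]), 'gripper_width': np.float64(0.999)} 18.700000000000003
scene {'fx': 473.09016639808664, 'fy': 473.09016639808664, 'cx': 311.58111020281257, 'cy': 208.7073099598867, 'xyz': array([1305.15420343,  512.32068411, 1207.45576072]), 'attitude': array([ 0.42709149,  0.82971057, -0.3150877 , -0.17289585])}
stand 0.89 [555.2  37.8   0.6]
stop 0.47 [379.9 -42.4  -0.9]
projector 0.71 [560.9  39.6  29.5]
clamp_grip 0.65 [474.5   9.3 211.3]
clamp_axis 0.74 [ 552.3 -535.9    2.8]
clamp_axis 0.71 [553.9  20.3 213.4]
side {'fx': 382.8875771441732, 'fy': 382.8875771441732, 'cx': 323.05274033122487, 'cy': 199.93539363311882, 'xyz': array([ 38.91034128, 663.75652108, 990.41241836]), 'attitude': array([-0.26525255,  0.88800151, -0.35918304,  0.1099179 ])}
stand 0.95 [559.2  40.   -1.2]
projector 0.87 [559.4  40.4  23.2]
projector 0.3 [ 503.4 -108.1   -3.5]
clamp_grip 0.56 [474.8   7.9 208. ]
clamp_grip 0.29 [558.9  40.8  23.1]
clamp_axis 0.56 [551.9  21.6 209.1]
wrist {'fx': 337.5099295357009, 'fy': 337.5099295357009, 'cx': 314.85014176578153, 'cy': 196.45289873585529, 'xyz': array([ 232.28805165, -612.13427827,  373.61771412]), 'attitude': array([ 0.77820859, -0.60840401, -0.09582564,  0.12269231])}
```

View pics/scene0.png

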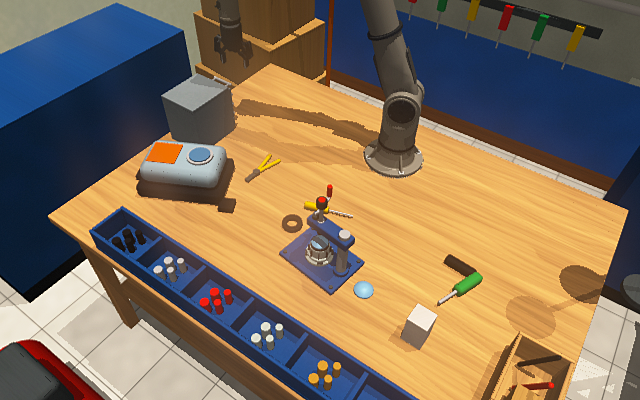

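View pics/side0.png

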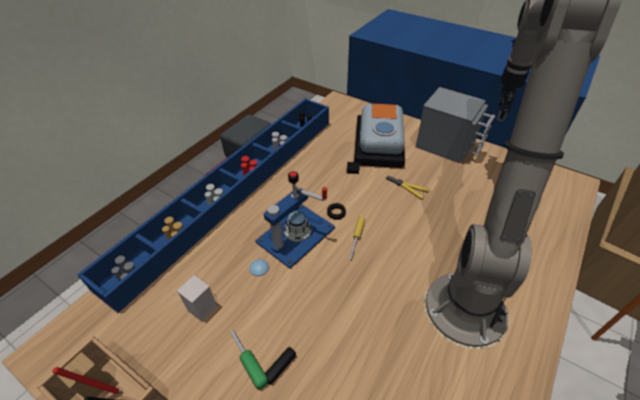

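Scene: stand around (557,39), knob with red dot at about px (321,201), red grip at (330,190) in scene; lever toward the robot. Measuring finer.

```bash
cat >> h.py <<'E'
def cloud(n,d,p):
    v,u=np.mgrid[0:400,0:640]; c=np.stack([(u-p['cx'])/p['fx']*d,(v-p['cy'])/p['fy']*d,d],-1)
    return c@R.from_quat(p['attitude']).as_matrix().T+np.array(p['xyz'])
E
python3 - <<'E'
from h import *
ims=[]
for n,(u0,v0) in [('scene',(270,160)),('side',(235,150))]:
    p=cam(n); im=cv2.imread(f'pics/{n}0.png'); d=np.load(f'pics/{n}0.npy'); W=cloud(n,d,p)
    ims.append(cv2.resize(im[v0:v0+130,u0:u0+110],None,fx=3.6,fy=3.6,interpolation=cv2.INTER_NEAREST))
    c=W[v0:v0+130,u0:u0+110].reshape(-1,3); b=im[v0:v0+130,u0:u0+110].reshape(-1,3).astype(int)
    red=(b[:,2]>110)&(b[:,1]<70)&(b[:,0]<70)&(d[v0:v0+130,u0:u0+110].ravel()>0)
    r=c[red]; 
    for lab,m in [('grip',(r[:,0]<515)),('dot',r[:,0]>515)]:
        q=r[m]; print(n,lab,len(q),q.mean(0).round(1),q.min(0).round(1),q.max(0).round(1))
    # knob dark cluster
    near=np.hypot(c[:,0]-555,c[:,1]-38)<40
    k=c[near&(c[:,2]>188)]; print('above188',len(k),np.percentile(k[:,2],[5,25,50,75,95,100]).round(1))
    top=k[k[:,2]>np.percentile(k[:,2],98)-6]; print('top',len(top),top.mean(0).round(1),top.min(0).round(1),top.max(0).round(1))
    # arm top points
    a=c[(c[:,2]>170)&(c[:,2]<200)]; print('arm',len(a))
    col=a[(a[:,2]>186)&(np.hypot(a[:,0]-540,a[:,1]-127)<35)]; print('coltop',len(col),col.mean(0) if len(col) else '')
cv2.imwrite('pics/crop0.png',np.hstack(ims))
E
```

```text
scene grip 52 [474.6  11.4 218.3] [467.6   3.8 193.5] [479.8  18.7 239.3]
scene dot 40 [555.9  38.6 267.2] [542.9  27.9 262.9] [566.9  48.4 270.6]
above188 219 [191.2 200.9 252.4 265.4 268.3 270.6]
top 73 [557.7  39.4 266.7] [541.5  25.6 263.8] [572.1  54.2 270.6]
arm 711
coltop 59 [564.50592827 125.93222459 193.39920325]
side grip 12 [468.4  12.4 230. ] [463.8   7.5 227. ] [473.4  16.  233.3]
side dot 127 [801.5 -63.7 112.4] [ 548.2 -133.4   12.4] [932.9  48.5 268.2]
above188 212 [189.9 201.2 248.1 264.1 266.9 268.2]
top 67 [555.   39.6 265.2] [541.1  23.5 262.4] [571.3  53.1 268.2]
arm 683
coltop 64 [562.97025671 126.82706891 192.10919513]
```

View pics/crop0.png

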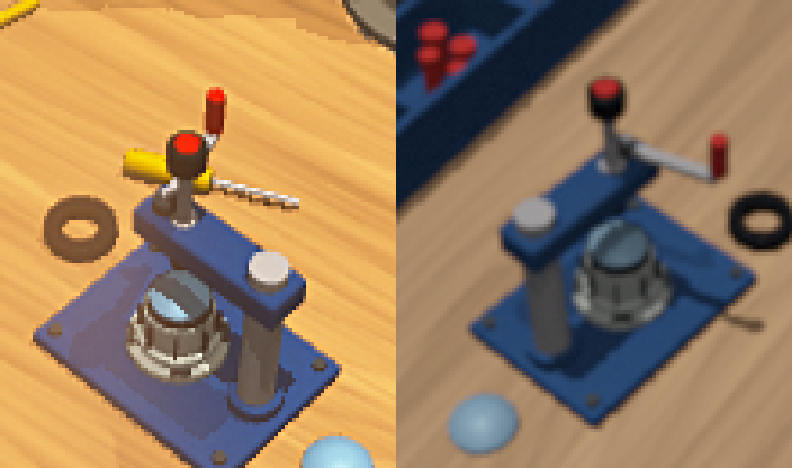

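Request:
{"fn": "step_arm", "kwargs": {
  "series": [
    [[0,0,-0.333],[0,0,0.0386],1],
    [[0,0,-0.667],[0,0,0.0772],1],
    [[0,0,-0.667],[0,0,0.0772],1]
  ]
}}

```text
time: 1.2
ee_pos: [157.1, -634.6, 340.1]
tool_rot: [1.0, -0.001, 0.002, 0.007]
contact_force: [-1.3, -1.0, 0.4]
gripper_width: 0.513
```

Request:
{"fn": "step_arm", "kwargs": {
  "series": [
    [[0.178,-0.298,0],[0,0,0],1],
    [[0.356,-0.595,0],[0,0,0],1],
    [[0.533,-0.893,0],[0,0,0],1],
    [[0.533,-0.893,0],[0,0,0],1]
  ]
}}

```text
time: 1.6
ee_pos: [241.5, -491.5, 331.9]
tool_rot: [1.0, 0.005, 0.002, -0.001]
contact_force: [-0.1, -1.3, 0.2]
gripper_width: 0.003
```

Request:
{"fn": "step_arm", "kwargs": {
  "series": [
    [[0.178,-0.298,0],[0,0,0],1],
    [[0.356,-0.595,0],[0,0,0],1],
    [[0.533,-0.893,0],[0,0,0],1],
    [[0.533,-0.893,0],[0,0,0],1]
  ]
}}

```text
time: 2.0
ee_pos: [320.3, -357.4, 331.9]
tool_rot: [1.0, 0.006, 0.001, -0.001]
contact_force: [0.9, -0.2, -0.6]
gripper_width: 0.001
```

Request:
{"fn": "step_arm", "kwargs": {
  "series": [
    [[0.178,-0.298,0],[0,0,0],1],
    [[0.356,-0.595,0],[0,0,0],1],
    [[0.533,-0.893,0],[0,0,0],1],
    [[0.533,-0.893,0],[0,0,0],1]
  ]
}}

```text
time: 2.4
ee_pos: [399.4, -223.2, 331.9]
tool_rot: [1.0, 0.006, 0.001, -0.001]
contact_force: [-1.1, -0.4, 0.1]
gripper_width: 0.002
```

Request:
{"fn": "step_arm", "kwargs": {
  "series": [
    [[0.178,-0.298,0],[0,0,0],1],
    [[0.356,-0.595,0],[0,0,0],1],
    [[0.533,-0.893,0],[0,0,0],1],
    [[0.533,-0.893,0],[0,0,0],1]
  ]
}}

```text
time: 2.8
ee_pos: [478.6, -88.9, 331.7]
tool_rot: [1.0, 0.006, 0.001, -0.002]
contact_force: [-0.4, -1.0, -0.9]
gripper_width: 0.003
```

Run:
```python
from h import *
p=cam('wrist'); print(p); im,d=save('wrist','w1.png')
for t in ['stand','clamp_grip','clamp_axis','projector']:
    for r in eyes.landmark_of('wrist',t)[:1]: print(t,round(r['p'],2),np.round(tow(p,r['position']),1))
W=cloud('wrist',d,p).reshape(-1,3); b=im.reshape(-1,3).astype(int)
red=(b[:,0]>110)&(b[:,1]<70)&(b[:,2]<70)&(d.ravel()>0)&(W[:,2]>185)
for lab,m in [('grip',W[:,0]<515),('dot',(W[:,0]>515))]:
    q=W[red&m]; 
    if len(q): print(lab,len(q),q.mean(0).round(1),q.min(0).round(1),q.max(0).round(1))
k=W[(np.hypot(W[:,0]-556,W[:,1]-39)<30)&(W[:,2]>255)]; print(len(k),k.mean(0),k.min(0),k.max(0))
```

```text
{'fx': 337.5099295357009, 'fy': 337.5099295357009, 'cx': 314.85014176578153, 'cy': 196.45289873585529, 'xyz': array([556.52251862, -88.56734947, 474.14704915]), 'attitude': array([ 0.70291832, -0.69429831, -0.10954303,  0.10888532])}
stand 0.85 [553.1  39.7   1.7]
clamp_grip 0.8 [469.2   4.4 212.7]
clamp_axis 0.61 [554.2  20.2 212.9]
projector 0.62 [558.8  42.9  23.2]
grip 259 [469.6   8.5 231.4] [461.7   1.8 228.7] [476.2  15.3 233.4]
dot 975 [556.   38.8 266.6] [546.   28.7 264.1] [565.7  49.9 268.6]
2625 [556.21225022  36.06199741 264.67215555] [540.55402753  22.57008459 255.02133427] [571.60746245  54.62140936 268.60801539]
```

View pics/w1.png

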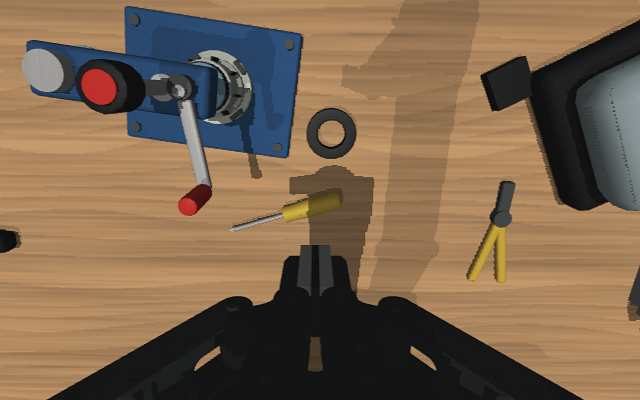

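Knob dot at px (99,86) → (556,39,266.5); red grip top at (469.5,8.5,231). Go above the knob.

Request:
{"fn": "step_arm", "kwargs": {
  "series": [
    [[0.178,-0.298,0],[0,0,0],1],
    [[0.354,-0.595,0],[0,0,0],1],
    [[0.528,-0.887,0],[0,0,0],1],
    [[0.528,-0.887,0.2],[0,0,0],1],
    [[0.528,-0.887,0.367],[0,0,0],1]
  ]
}}

```text
time: 3.55
ee_pos: [555.8, 38.3, 275.5]
tool_rot: [1.0, 0.001, 0.0, -0.0]
contact_force: [-0.3, -0.7, -1.1]
gripper_width: 0.004
```

Request:
{"fn": "step_arm", "kwargs": {
  "series": [
    [[0,0,0],[0,0,0],1],
    [[0,0,0],[0,0,0],1]
  ]
}}

```text
time: 3.75
ee_pos: [555.1, 36.0, 276.5]
tool_rot: [1.0, -0.001, -0.0, 0.0]
contact_force: [-0.3, 0.3, 0.4]
gripper_width: 0.003
```

Run:
```python
from h import *
s=sensors.observe(); print({k:np.round(v,2) for k,v in s.items()})
```

```text
{'time': np.float64(3.75), 'joint_positions': array([ 0.32,  0.23, -0.55,  1.69,  0.13,  1.26, -1.83]), 'joint_vel': array([-0.  , -0.02, -0.01, -0.03, -0.  , -0.  , -0.  ]), 'tau': array([-2.100e-01, -3.460e+01, -2.760e+00, -2.461e+01,  1.000e-02,
        4.000e-02,  0.000e+00]), 'ee_pos': array([555.12,  36.02, 276.53]), 'tool_rot': array([ 1., -0., -0.,  0.]), 'contact_force': array([-0.27,  0.34,  0.38]), 'moment': array([-0.01, -0.06, -0.02]), 'gripper_width': np.float64(0.0)}
```

Request:
{"fn": "step_arm", "kwargs": {
  "series": [
    [[0.006,-0.02,0.02],[0,0,0],1],
    [[0.006,-0.02,0.04],[0,0,0],1],
    [[0.006,-0.02,0.06],[0,0,0],1],
    [[0.006,-0.02,0.06],[0,0,0],1]
  ]
}}

```text
time: 4.15
ee_pos: [555.8, 40.8, 267.2]
tool_rot: [1.0, 0.0, -0.0, 0.0]
contact_force: [0.6, -0.1, 0.0]
gripper_width: 0.003
```

Request:
{"fn": "step_arm", "kwargs": {
  "series": [
    [[0,0,0.01],[0,0,0],1],
    [[0,0,0.02],[0,0,0],1],
    [[0,0,0.03],[0,0,0],1],
    [[0,0,0.04],[0,0,0],1]
  ]
}}

```text
time: 4.55
ee_pos: [556.1, 41.0, 261.8]
tool_rot: [1.0, 0.0, 0.0, 0.0]
contact_force: [-1.0, -1.0, 4.8]
gripper_width: -0.0
```

Request:
{"fn": "step_arm", "kwargs": {
  "series": [
    [[0,0.006,0.018],[0,0,0],1],
    [[0,0.006,0.036],[0,0,0],1],
    [[0,0.006,0.054],[0,0,0],1],
    [[0,0.006,0.072],[0,0,0],1],
    [[0,0.006,0.09],[0,0,0],1]
  ]
}}

```text
time: 5.05
ee_pos: [556.1, 41.0, 247.7]
tool_rot: [1.0, 0.0, 0.0, -0.0]
contact_force: [-1.9, 2.9, 4.8]
gripper_width: -0.001
```

Request:
{"fn": "step_arm", "kwargs": {
  "series": [
    [[0,0,0.01],[0,0,0],1],
    [[0,0,0.02],[0,0,0],1],
    [[0,0,0.03],[0,0,0],1]
  ]
}}

```text
time: 5.35
ee_pos: [556.2, 40.7, 243.3]
tool_rot: [1.0, 0.0, 0.0, -0.0]
contact_force: [0.4, 3.2, 5.0]
gripper_width: -0.005
```

Request:
{"fn": "step_arm", "kwargs": {
  "series": [
    [[0,0,0.007],[0,0,0],1],
    [[0,0,0.014],[0,0,0],1],
    [[0,0,0.021],[0,0,0],1],
    [[0,0,0.028],[0,0,0],1]
  ]
}}

```text
time: 5.75
ee_pos: [556.2, 40.3, 239.1]
tool_rot: [1.0, 0.0, 0.0, -0.0]
contact_force: [-0.4, 2.9, 5.1]
gripper_width: -0.0
```

Request:
{"fn": "step_arm", "kwargs": {
  "series": [
    [[0,0,0.004],[0,0,0],1],
    [[0,0,0.008],[0,0,0],1]
  ]
}}

```text
time: 5.95
ee_pos: [556.2, 40.1, 237.9]
tool_rot: [1.0, 0.0, 0.0, 0.0]
contact_force: [1.1, 3.3, 4.4]
gripper_width: 0.002
```

Request:
{"fn": "step_arm", "kwargs": {
  "series": [
    [[0,0,0.004],[0,0,0],1],
    [[0,0,0.008],[0,0,0],1]
  ]
}}

```text
time: 6.15
ee_pos: [556.2, 40.1, 236.7]
tool_rot: [1.0, 0.0, 0.0, 0.0]
contact_force: [1.1, 2.8, 4.6]
gripper_width: -0.001
```

Request:
{"fn": "step_arm", "kwargs": {
  "series": [
    [[0,0,0.002],[0,0,0],1],
    [[0,0,0.004],[0,0,0],1],
    [[0,0,0.006],[0,0,0],1]
  ]
}}

```text
time: 6.45
ee_pos: [556.1, 40.0, 235.8]
tool_rot: [1.0, 0.0, 0.0, 0.0]
contact_force: [1.1, 2.7, 4.9]
gripper_width: 0.005
```

Request:
{"fn": "step_arm", "kwargs": {
  "series": [
    [[0,0,0.002],[0,0,0],1],
    [[0,0,0.004],[0,0,0],1],
    [[0,0,0.006],[0,0,0],1]
  ]
}}

```text
time: 6.75
ee_pos: [556.1, 40.0, 234.9]
tool_rot: [1.0, 0.0, 0.0, 0.0]
contact_force: [1.5, 2.5, 4.9]
gripper_width: -0.002
```

Request:
{"fn": "step_arm", "kwargs": {
  "series": [
    [[0,0,0.002],[0,0,0],1],
    [[0,0,0.004],[0,0,0],1],
    [[0,0,0.006],[0,0,0],1]
  ]
}}

```text
time: 7.05
ee_pos: [556.1, 40.1, 234.0]
tool_rot: [1.0, 0.0, 0.0, 0.0]
contact_force: [1.9, 2.5, 4.5]
gripper_width: 0.0
```

Request:
{"fn": "step_arm", "kwargs": {
  "series": [
    [[0,0,0.002],[0,0,0],1],
    [[0,0,0.004],[0,0,0],1],
    [[0,0,0.006],[0,0,0],1]
  ]
}}

```text
time: 7.35
ee_pos: [556.1, 40.0, 233.1]
tool_rot: [1.0, 0.0, 0.0, 0.0]
contact_force: [2.0, 2.8, 5.0]
gripper_width: 0.006
```

Request:
{"fn": "step_arm", "kwargs": {
  "series": [
    [[0,0,0.002],[0,0,0],1],
    [[0,0,0.004],[0,0,0],1],
    [[0,0,0.006],[0,0,0],1]
  ]
}}

```text
time: 7.65
ee_pos: [556.1, 40.0, 232.2]
tool_rot: [1.0, 0.0, 0.0, 0.0]
contact_force: [2.0, 2.4, 4.8]
gripper_width: -0.004
```

Request:
{"fn": "step_arm", "kwargs": {
  "series": [
    [[0,0,0.002],[0,0,0],1],
    [[0,0,0.004],[0,0,0],1],
    [[0,0,0.006],[0,0,0],1]
  ]
}}

```text
time: 7.95
ee_pos: [556.1, 40.1, 231.3]
tool_rot: [1.0, 0.0, 0.0, 0.0]
contact_force: [2.7, 2.0, 4.6]
gripper_width: 0.001
```

Request:
{"fn": "step_arm", "kwargs": {
  "series": [
    [[0,0,0.002],[0,0,0],1],
    [[0,0,0.004],[0,0,0],1],
    [[0,0,0.006],[0,0,0],1]
  ]
}}

```text
time: 8.25
ee_pos: [556.1, 40.0, 230.4]
tool_rot: [1.0, 0.0, 0.0, 0.0]
contact_force: [2.4, 2.8, 3.6]
gripper_width: -0.0
```

Request:
{"fn": "step_arm", "kwargs": {
  "series": [
    [[0,0,0.002],[0,0,0],1],
    [[0,0,0.004],[0,0,0],1],
    [[0,0,0.006],[0,0,0],1]
  ]
}}

```text
time: 8.55
ee_pos: [555.9, 40.0, 229.4]
tool_rot: [1.0, 0.0, -0.0, 0.0]
contact_force: [2.3, 2.0, 4.4]
gripper_width: 0.0
```

Request:
{"fn": "step_arm", "kwargs": {
  "series": [
    [[0,0,0.002],[0,0,0],1],
    [[0,0,0.004],[0,0,0],1],
    [[0,0,0.006],[0,0,0],1]
  ]
}}

```text
time: 8.85
ee_pos: [556.0, 40.0, 228.9]
tool_rot: [1.0, 0.0, 0.0, 0.0]
contact_force: [1.8, 1.7, 7.6]
gripper_width: 0.003
```

Request:
{"fn": "step_arm", "kwargs": {
  "series": [
    [[0,0,0.001],[0,0,0],1],
    [[0,0,0.001],[0,0,0],1],
    [[0,0,0.001],[0,0,0],1]
  ]
}}

```text
time: 9.15
ee_pos: [555.9, 39.9, 228.9]
tool_rot: [1.0, 0.0, 0.0, 0.0]
contact_force: [1.4, 1.1, 7.0]
gripper_width: 0.002
```

Request:
{"fn": "step_arm", "kwargs": {
  "series": [
    [[0,0,0.002],[0,0,0],1],
    [[0,0,0.004],[0,0,0],1],
    [[0,0,0.004],[0,0,0],1]
  ]
}}

```text
time: 9.45
ee_pos: [556.0, 39.9, 228.9]
tool_rot: [1.0, 0.0, 0.0, 0.0]
contact_force: [0.5, 0.8, 9.5]
gripper_width: -0.001
```

Request:
{"fn": "step_arm", "kwargs": {
  "series": [
    [[0,0,0.002],[0,0,0],1],
    [[0,0,0.004],[0,0,0],1],
    [[0,0,0.004],[0,0,0],1]
  ]
}}

```text
time: 9.75
ee_pos: [556.0, 39.9, 228.9]
tool_rot: [1.0, 0.0, 0.0, 0.001]
contact_force: [-0.3, 1.5, 12.1]
gripper_width: 0.001
```

Request:
{"fn": "step_arm", "kwargs": {
  "series": [
    [[0,0,-0.05],[0,0,0],1],
    [[0,0,-0.2],[0,0,0],1],
    [[0,0,-0.4],[0,0,0],1],
    [[0,0,-0.4],[0,0,0],1]
  ]
}}

```text
time: 10.15
ee_pos: [556.5, 39.5, 289.7]
tool_rot: [1.0, -0.0, 0.001, 0.001]
contact_force: [0.2, -0.2, 0.1]
gripper_width: 0.0
```

Request:
{"fn": "step_arm", "kwargs": {
  "series": [
    [[-0.28,0.1,0],[0,0,-0.022],0.3],
    [[-0.567,0.21,0],[0,0,-0.044],0.3],
    [[-0.567,0.21,0],[0,0,-0.044],0.3],
    [[-0.567,0.21,0],[0,0,-0.044],0.3]
  ]
}}

```text
time: 10.55
ee_pos: [469.0, 7.3, 286.0]
tool_rot: [0.998, 0.068, -0.002, 0.001]
contact_force: [1.4, 0.1, -0.5]
gripper_width: 0.677
```

Run:
```python
from h import *
s=sensors.observe(); print({k:np.round(v,3) for k,v in s.items()})
n='scene';p=cam(n); im,d=save(n,'s2.png'); W=cloud(n,d,p).reshape(-1,3); b=im.reshape(-1,3).astype(int)
cv2.imwrite('pics/s2c.png',cv2.resize(im[140:300,240:400,::-1],None,fx=3.6,fy=3.6))
w,dw=save('wrist','w2.png')
p=cam('wrist');W=cloud('wrist',dw,p).reshape(-1,3); b=w.reshape(-1,3).astype(int)
red=(b[:,0]>110)&(b[:,1]<70)&(b[:,2]<70)&(dw.ravel()>0)&(W[:,2]>185)
for lab,m in [('grip',W[:,0]<515),('dot',(W[:,0]>515))]:
    q=W[red&m]
    if len(q): print(lab,len(q),q.mean(0).round(1),q.min(0).round(1),q.max(0).round(1))
for t in ['clamp_grip','clamp_axis']:
    for r in eyes.landmark_of('wrist',t)[:1]: print(t,round(r['p'],2),np.round(tow(p,r['position']),1))
```

```text
{'time': np.float64(10.55), 'joint_positions': array([ 0.427,  0.05 , -0.552,  1.857,  0.029,  1.245, -1.569]), 'joint_vel': array([-0.016,  0.031, -0.016, -0.058, -0.002, -0.01 , -0.   ]), 'tau': array([  0.478, -26.775,  -0.329, -24.766,   0.039,   0.177,   0.03 ]), 'ee_pos': array([469.02 ,   7.32 , 285.983]), 'tool_rot': array([ 0.998,  0.068, -0.002,  0.001]), 'contact_force': array([ 1.416,  0.111, -0.479]), 'moment': array([ 0.008, -0.022,  0.003]), 'gripper_width': np.float64(0.677)}
dot 844 [555.5  40.2 230.2] [546.8  29.7 227.1] [566.7  49.3 232.4]
clamp_axis 0.84 [555.1  20.3 210.5]
```

View pics/s2c.png

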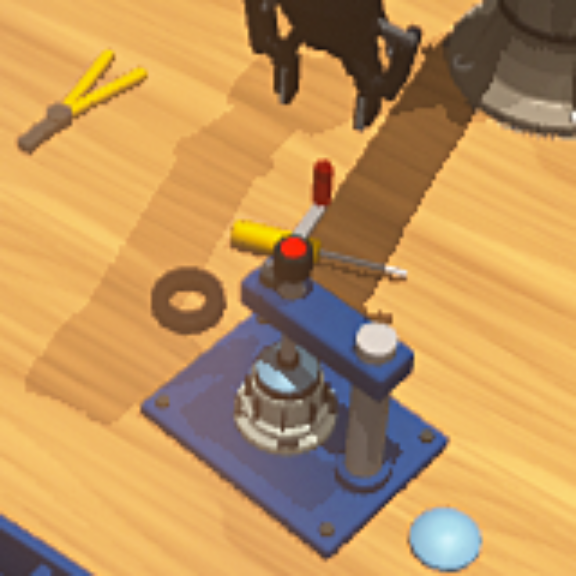

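View pics/w2.png

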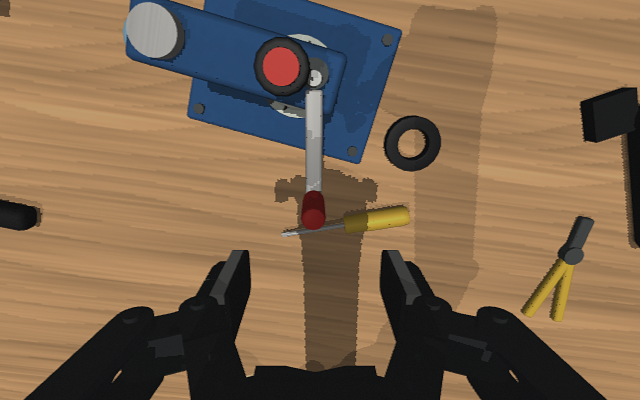

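Foot sits on the lens; lever lies along the tool's x axis, grip top at wrist px (313,218), centred between the jaws.

Run:
```python
from h import *
im=cv2.imread('pics/w2.png').astype(int); d=np.load('pics/w2.npy'); p=cam('wrist'); W=cloud('wrist',d,p).reshape(-1,3); b=im.reshape(-1,3)
red=(b[:,2]>60)&(b[:,1]<40)&(b[:,0]<40)&(b[:,2]>2.5*b[:,1])&(W[:,0]<515)&(W[:,2]>185)
q=W[red];print(len(q)); t=q[q[:,2]>229.5]; print(len(t),t.mean(0),t.min(0),t.max(0))
# yaw from base plate edges/col
c=W[(W[:,2]>190)&(np.hypot(W[:,0]-564,W[:,1]-126)<40)]; print(c.mean(0))
blue=(b[:,0]>90)&(b[:,0]>1.8*b[:,2])&(W[:,2]>8)&(W[:,2]<22); q=W[blue]; r=cv2.minAreaRect(q[:,:2].astype(np.float32)); print(r)
blue=(b[:,0]>90)&(b[:,0]>1.8*b[:,2])&(W[:,2]>175)&(W[:,2]<186); q=W[blue]; r=cv2.minAreaRect(q[:,:2].astype(np.float32)); print(r)
```

```text
757
415 [471.54122995  10.28318736 231.83988434] [463.65129839   2.85118354 229.50483959] [477.9871746   17.55383502 233.7909768 ]
[568.84141072 126.96636609 193.28170143]
((558.7081298828125, 50.108116149902344), (216.93600463867188, 157.7334747314453), 82.5547866821289)
((562.4346923828125, 77.01277160644531), (145.9203338623047, 40.27185821533203), 82.4986572265625)
```

Request:
{"fn": "step_arm", "kwargs": {
  "series": [
    [[0.011,-0.011,0.2],[0,0,0],0.3],
    [[0.011,-0.011,0.4],[0,0,0],0.3],
    [[0.011,-0.011,0.5],[0,0,0],0.3],
    [[0.011,-0.011,0.56],[0,0,0],0.3],
    [[0.011,-0.011,0.56],[0,0,0],0.3]
  ]
}}

```text
time: 11.25
ee_pos: [472.1, 10.8, 202.1]
tool_rot: [0.998, 0.07, -0.001, -0.0]
contact_force: [0.2, 0.6, 0.3]
gripper_width: 0.699
```

Request:
{"fn": "step_arm", "kwargs": {
  "series": [
    [[0,0,0],[0,0,0],0.3]
  ]
}}

```text
time: 11.35
ee_pos: [473.2, 10.8, 203.8]
tool_rot: [0.998, 0.069, 0.001, -0.0]
contact_force: [-0.6, 1.0, 0.4]
gripper_width: 0.703
```

Request:
{"fn": "step_arm", "kwargs": {
  "series": [
    [[-0.018,0.005,0.02],[0,0,0],0.3],
    [[-0.018,0.005,0.02],[0,0,0],0.6],
    [[-0.018,0.005,0.02],[0,0,0],1],
    [[-0.018,0.005,0.02],[0,0,0],1],
    [[-0.018,0.005,0.02],[0,0,0],1]
  ]
}}

```text
time: 11.85
ee_pos: [470.0, 9.3, 200.7]
tool_rot: [0.998, 0.069, 0.0, 0.0]
contact_force: [-1.1, -0.2, 3.2]
gripper_width: 0.171
```

Request:
{"fn": "step_arm", "kwargs": {
  "series": [
    [[-0.018,0,0],[0,0,0],1],
    [[0,0,0],[0,0,0],1],
    [[0,0,0],[0,0,0],1]
  ]
}}

```text
time: 12.15
ee_pos: [470.0, 9.3, 200.7]
tool_rot: [0.998, 0.069, 0.0, 0.0]
contact_force: [-1.4, -1.4, 4.8]
gripper_width: 0.165
```

Request:
{"fn": "step_arm", "kwargs": {
  "series": [
    [[0.003,0.057,-0.004],[0,0,-0.032],1],
    [[0.011,0.113,-0.004],[0,0,-0.064],1],
    [[0.025,0.168,-0.004],[0,0,-0.095],1],
    [[0.045,0.221,-0.004],[0,0,-0.127],1],
    [[0.069,0.272,-0.004],[0,0,-0.159],1]
  ]
}}

```text
time: 12.65
ee_pos: [484.9, -28.7, 200.8]
tool_rot: [0.949, 0.316, -0.001, -0.001]
contact_force: [-1.7, 2.4, 2.7]
gripper_width: 0.166
```

Request:
{"fn": "step_arm", "kwargs": {
  "series": [
    [[0,0,0],[0,0,0],1],
    [[0,0,0],[0,0,0],1]
  ]
}}

```text
time: 12.85
ee_pos: [485.7, -29.8, 200.8]
tool_rot: [0.95, 0.313, 0.0, 0.0]
contact_force: [0.8, -0.3, 1.1]
gripper_width: 0.168
```

Request:
{"fn": "step_arm", "kwargs": {
  "series": [
    [[0.003,0.057,0],[0,0,-0.032],1],
    [[0.011,0.113,0],[0,0,-0.064],1],
    [[0.025,0.168,0],[0,0,-0.095],1],
    [[0.045,0.221,0],[0,0,-0.127],1],
    [[0.069,0.272,0],[0,0,-0.159],1]
  ]
}}

```text
time: 13.35
ee_pos: [516.8, -55.8, 200.7]
tool_rot: [0.842, 0.539, -0.001, -0.001]
contact_force: [-4.7, 2.0, 4.9]
gripper_width: 0.171
```

Request:
{"fn": "step_arm", "kwargs": {
  "series": [
    [[0,0,0],[0,0,0],1],
    [[0,0,0],[0,0,0],1]
  ]
}}

```text
time: 13.55
ee_pos: [518.0, -56.3, 200.8]
tool_rot: [0.843, 0.538, -0.0, 0.0]
contact_force: [-1.4, -0.6, 2.4]
gripper_width: 0.168
```

Request:
{"fn": "step_arm", "kwargs": {
  "series": [
    [[0.001,0.028,0],[0,0,-0.016],1],
    [[0.003,0.057,0],[0,0,-0.032],1],
    [[0.003,0.057,0],[0,0,-0.032],1]
  ]
}}

```text
time: 13.85
ee_pos: [525.2, -59.3, 200.8]
tool_rot: [0.815, 0.58, -0.001, -0.0]
contact_force: [-4.0, 0.1, 4.4]
gripper_width: 0.173
```

Request:
{"fn": "step_arm", "kwargs": {
  "series": [
    [[0.001,0.028,0],[0,0,-0.016],1],
    [[0.001,0.028,0],[0,0,-0.016],1]
  ]
}}

```text
time: 14.05
ee_pos: [528.7, -60.5, 200.8]
tool_rot: [0.8, 0.6, -0.001, -0.001]
contact_force: [-5.0, 0.6, 5.6]
gripper_width: 0.168
```

Request:
{"fn": "step_arm", "kwargs": {
  "series": [
    [[0.001,0.028,0],[0,0,-0.016],1],
    [[0.001,0.028,0],[0,0,-0.016],1]
  ]
}}

```text
time: 14.25
ee_pos: [528.8, -60.0, 200.6]
tool_rot: [0.784, 0.62, -0.005, -0.004]
contact_force: [-16.0, 2.5, 14.3]
gripper_width: 0.162
```

Request:
{"fn": "step_arm", "kwargs": {
  "series": [
    [[0.001,0.028,0],[0,0,-0.016],1],
    [[0.001,0.028,0],[0,0,-0.016],1]
  ]
}}

```text
time: 14.45
ee_pos: [528.8, -59.8, 200.4]
tool_rot: [0.769, 0.64, -0.008, -0.008]
contact_force: [-27.0, 5.1, 21.5]
gripper_width: 0.167
```

End stop reached (force climbing, no motion). Relax the lead, open, rise.

Request:
{"fn": "step_arm", "kwargs": {
  "series": [
    [[0.0,-0.028,0],[0,0,0.016],1],
    [[0.0,-0.05,0],[0,0,0.028],1],
    [[0.0,-0.05,0],[0,0,0.028],1]
  ]
}}

```text
time: 14.75
ee_pos: [528.7, -60.2, 200.6]
tool_rot: [0.796, 0.605, -0.002, -0.001]
contact_force: [-6.9, 0.8, 6.1]
gripper_width: 0.166
```

Request:
{"fn": "step_arm", "kwargs": {
  "series": [
    [[0,-0.008,0],[0,0,0],0.5],
    [[0,-0.008,0],[0,0,0],0.5],
    [[0,-0.008,0],[0,0,0],0.5],
    [[0,-0.008,0],[0,0,0],0.5]
  ]
}}

```text
time: 15.15
ee_pos: [530.3, -61.0, 200.7]
tool_rot: [0.796, 0.605, 0.0, 0.0]
contact_force: [0.1, 0.1, -0.6]
gripper_width: 0.501
```

Request:
{"fn": "step_arm", "kwargs": {
  "series": [
    [[0,0,-0.1],[0,0,0],0.5],
    [[0,0,-0.3],[0,0,0],0.5],
    [[0,0,-0.6],[0,0,0],0.5],
    [[0,0,-0.8],[0,0,0],0.5],
    [[0,0,-0.8],[0,0,0],0.5]
  ]
}}

```text
time: 15.65
ee_pos: [533.1, -60.4, 327.1]
tool_rot: [0.796, 0.606, 0.004, 0.004]
contact_force: [0.8, 0.1, 0.2]
gripper_width: 0.499
```

Run:
```python
from h import *
s=sensors.observe(); print({k:np.round(s[k],2) for k in ['time','ee_pos','contact_force','gripper_width']})
w,dw=save('wrist','w3.png'); p=cam('wrist');W=cloud('wrist',dw,p).reshape(-1,3); b=w.reshape(-1,3).astype(int)
red=(b[:,0]>60)&(b[:,1]<40)&(b[:,0]>2.5*b[:,1])&(b[:,2]<40)&(dw.ravel()>0)&(W[:,2]>185)
for lab,m in [('grip',W[:,1]<0),('dot',(W[:,1]>10))]:
    q=W[red&m]
    if len(q): print(lab,len(q),q[q[:,2]>np.percentile(q[:,2],60)].mean(0).round(1))
im,d=save('scene','s3.png'); cv2.imwrite('pics/s3c.png',cv2.resize(im[140:300,240:400,::-1],None,fx=3.6,fy=3.6))
im,d=save('side','d3.png'); cv2.imwrite('pics/d3c.png',cv2.resize(im[140:290,220:370,::-1],None,fx=3.8,fy=3.8))
for n in ['scene','side']:
    p=cam(n)
    for t in ['projector','clamp_grip','clamp_axis']:
        for r in eyes.landmark_of(n,t)[:1]: print(t,round(r['p'],2),np.round(tow(p,r['position']),1))
```

```text
{'time': np.float64(15.65), 'ee_pos': array([533.06, -60.43, 327.06]), 'contact_force': array([0.8 , 0.11, 0.16]), 'gripper_width': np.float64(0.5)}
grip 513 [526.1 -60.2 228.9]
dot 2 [546.5  32.  227.6]
projector 0.7 [380.1 -40.7  -2.5]
clamp_grip 0.57 [534.4 -63.3 211.5]
clamp_axis 0.72 [553.4  21.9 213.2]
projector 0.73 [ 504.1 -108.4   -4.5]
clamp_grip 0.59 [529.5 -61.3 208.3]
clamp_axis 0.76 [550.6  20.6 210.9]
```

View pics/s3c.png

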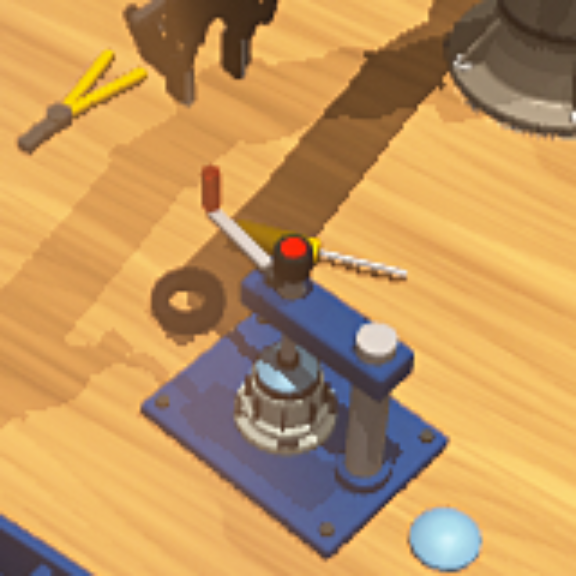

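View pics/d3c.png

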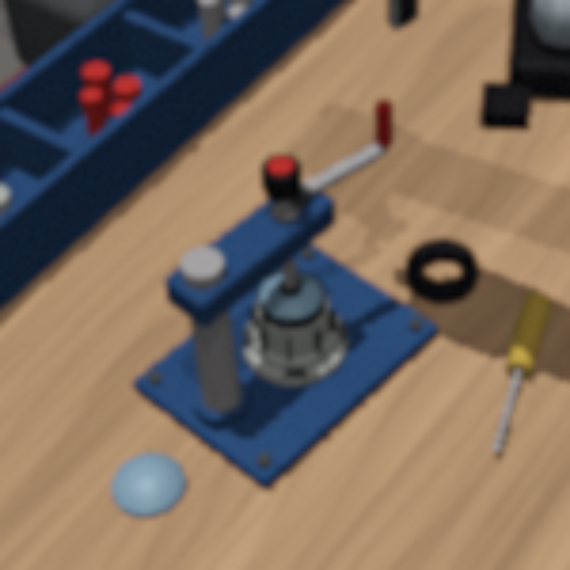

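View pics/w3.png

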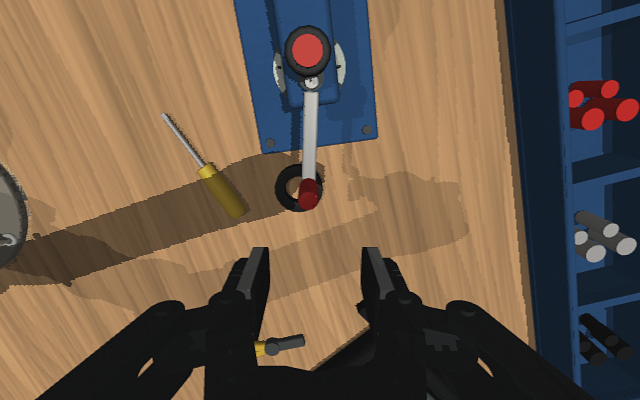

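The foot is on the lens in both views, the lever is at its end, and the knob and bystanders haven't moved.

```bash
python3 -c "
from h import *
print(finish_job())"
```

```text
the job is handed in; nothing more can be done
None
```

I lowered the stop onto the lens, swung the clamp lever to its end stop, let go, and handed the job in after about 16 s of the 61 s. No verdict was reported.

- **Lowering:** I pushed the knob down with shut fingers. Sliding took about 4.8 N. The foot met the lens with the knob top at about 229 mm. The final push was 12.1 N at the tool, so I estimate about 7 N on the lens.
- **Clamp:** I gripped the red grip and swung it until it stopped moving, with the tool force rising to about 35 N. The measured grip position puts the lever at about 1.40 rad, using the stand's heading as seen in the images. I then eased off the force, opened the gripper and rose clear. The lever stayed put.
- **Last checks:** The scene and side pictures show the foot on the lens and the projector in its nest. The tape, screwdriver, pliers and spare lens look undisturbed; I did not check the blowgun, headlamp or bulb box again.
- **Checks that failed or disagreed:** The network's last projector positions were false detections, near (380, -41) and (504, -108), so I judged the projector by eye. The final wrist picture caught only 2 pixels of the red dot, so the knob height was not properly re-measured after clamping. Before clamping it read about 230 mm. The contact force after release was not measured directly either.

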